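# Send the rinse to the green outlet

## Robot

A 6-joint arm with a two-finger parallel gripper is mounted at the origin on the work surface. World frame = base frame: x ahead of the robot, y to its left, z up, the work surface at z = 0. Lengths are in m, angles in rad, forces in N, time in s.
With the tool pointing down it reaches from about 0.375 to 0.975 m from the base axis. Payload 3.8 kg.
Tool frame: the origin (TCP) lies at the very end of the fingers, on their centre line; the grasp point (between the pads) lies 19 mm behind it; z points along the fingers, y is the direction in which the jaws open and shut (so a half turn about z gives the same grasp; the last joint's range is limited). The gripper opens to 85 mm and grips with 20 to 120 N. Pads are 22 mm wide; open, the fingers measure 114 mm over their backs; the gripper's body (76 mm by 85 mm) begins 54 mm behind the grasp point. The pads swing forward as they close: fully open they stand 13 mm farther back than shut.
Start: joints at [1.196, 0.264, 1.604, -0, 1.274, -0.037], TCP at [0.224, 0.637, 0.231] pointing down, gripper open.
Joint ranges: [-2.63, 2.63], [-0.94, 2.18], [0.31, 2.57], [-1.31, 4.45], [0, 2.66], [-2.55, 2.55]. Speed limits (rad/s): [2.57, 2.57, 3.14, 3.14, 3.14, 3.14].

## Interface

Orientations are given as a rotation vector (axis times angle).
In Python, from workcell import read_state, read_camera, camera_info, finish_job gives the robot as it stands. The module is installed in compiled form; this text tells all that it offers.
- The arm moves only by the tool play_rows, never from a script. Its argument "motion" is a list of rows, each a list of 5 numbers: the shift along the tool's x, y, z in units of 1000 mm (1.0 is 1000 mm), then the turn about the tool's z in units of 2 pi rad (1.0 is 2 pi rad), then the finger opening in mm, from 0 to 85.4. A call has 1 to 5 rows; each row shifts and turns the commanded pose from where the row before left it, along the tool's axes as they then stand; what a row does not reach is not made up. A row lasts 1/8 s, in which the tool goes at most 62.5 mm and 10.7 degrees, less where a joint would pass 70% of its speed; a pose out of reach is approached as far as the arm can. A call with a number of a shift or a turn outside -1 to 1 is refused whole. A call with a gripper value outside its range is refused whole. The fingers move at their own pace and stop on an object; "squeeze" is the grip in N (left out, the last holds). Time passes only in rows, so rows that do not move let the fingers close. It gives the time, the measured TCP pose, the force and the opening at its end, in the units of the state.
- read_state(): the state, without advancing time (a new reading comes with each control period).
- read_camera(name): name is "scene" or "top" or "wrist"; returns the picture (480x640x3 uint8, red, green, blue); there is no depth.
- camera_info(name): a dict with "intrinsics" (3x3 intrinsics, pixels), "dist_coeffs" ([k1, k2, p1, p2, k3] as OpenCV has them; the pictures are not rectified), "pose" (4x4, takes a point from camera to world coordinates). Camera axes: x right, y down, z forward; pixel columns grow to the right and rows downward; lengths in m; the calibration is good to about 2 mm. A picture is of the moment at which its call begins: read the wrist's pose just before it. camera_info takes no time and is no camera call; for the wrist camera it gives the pose at the moment of the call.
- finish_job(): hands the job in, once; it reports no verdict.
The state is a dict: "time": time; "q": joint angles; "joint_vel": joint speeds; "joint_torque": joint torques, N m; "tool_pos": TCP position; "tcp_rot": TCP orientation; "wrist_force": force on the tool from outside, world axes, zero at the start; "torque": the same for the moment, N m; "width": opening from 0.0 (shut) to 1.0 (fully open).
Only numpy, scipy, OpenCV 4.12 (cv2) and the standard library are available. Lean on these libraries where they do the work, as an engineer would, in place of code of your own. Each camera call takes 0.05 s, during which the arm holds its last target. There are 200 camera calls.

## Task

Set up the rinse line: first, with the supply still shut, push the diverter's black pointer round with a fingertip until it points at the outlet with the green cap. Then push the red supply lever round until it lies fully open, along its blue pipe. Push gently from the side, grip nothing, and leave the bottles, cups and tools where they stand.

Things in the scene. Friction and masses are not known exactly. Their poses are not given: they have to be found in the camera images.
- diverter: Diverter valve fixed to the bench, on the left or right: steel hub, 72 mm across, 84 mm tall, with four steel outlets fanning out (64 mm high at most) that bend down 150 mm from the axis, and a blue inlet behind. Origin on the hub's vertical axis at bench level, z up; own x points to the middle of the fan (roughly to the robot). Outlets lie 0.45 and 1.2 rad either side of x.
- pointer (a joint): Angle of the pointer arm about the diverter's vertical axis, rad; 0 = along the diverter's x, growing anticlockwise seen from above, stops at -1.45 and 1.45. Starts between the two middle outlets (-0.17 to 0.17). Stiff (about 0.2 N m, some 2.5 N at 90 mm from the axis) and stays where it is left.
- pointer_tip (a point): Tip of the pointer: a level black bar with white line and white end, 18 mm wide, 16 mm thick (105 to 121 mm above the bench), free below down to outlets and caps (77 mm), reaching 124 mm from the axis; boss 52 mm across at the axis. The point is in the bar's end at mid height; x outward along the bar, z up, y to the left of the pointing direction.
- cap_green: Green cap fixed on one outlet, 34 mm across, 13 mm tall, top at 77 mm; origin at the centre of its underside, 64 mm above the bench and 150 mm from the diverter axis. The outlet it sits on changes.
- cap_yellow: Yellow cap of the same size on another outlet.
- cap_white: White cap of the same size on another outlet.
- cap_blue: Blue cap of the same size on another outlet.
- supply: Supply valve fixed to the bench, on the other side: blue pipe 32 mm thick, level at 50 mm height (top 66 mm) between two bends 240 mm apart, brass body in the middle (top 75 mm). Origin on the lever's vertical axis at bench level, z up; the pipe runs along its own y; own x points roughly to the robot.
- lever (a joint): Angle of the supply lever about the vertical axis, rad; 0 = shut, across the pipe along the valve's own x; 1.571 = fully open, along the pipe over its +y half, at a stop. Grows anticlockwise seen from above. Starts at 0 to 0.25. Stiff (about 0.3 N m, some 3 N at 100 mm from the axis) and stays where it is left.
- lever_tip (a point): Outer end of the supply lever: a level flat bar whose red outer part, from 58 to 148 mm from the axis, is 22 mm wide and 16 mm thick (105 to 121 mm above the bench). The point lies at its end at mid height; x outward along the lever, z up.
- jar: Bystander, loose: jar, amber glass with a brass lid, 48 mm across, 70 mm tall, near the diverter's back; origin under its centre.
- sample_bottle: Bystander, loose: clear sample bottle with white cap, 50 mm across, 110 mm tall, beside the supply valve; origin under its centre.
- cup: Bystander, loose: steel cup, 60 mm across, 70 mm tall, behind the supply valve; origin under its centre.
- mug: Bystander, loose: white mug, 68 mm across, 80 mm tall; origin under its centre.
- mirin: Bystander, loose: green glass bottle with red cap, 66 mm across, 210 mm tall; origin under its centre.
- wrench: Bystander, loose: steel wrench lying on the bench; origin under its middle.
- tub: Bystander, loose: orange bowl, 100 mm across, 60 mm tall; origin under its centre.

How it is judged:
By the outcome, as a careful person would: the job done as asked, in the order asked, and still so for the second after the job is handed in, with the robot touching nothing.
It also fails if it takes over 58 s, if anything falls off the work surface, if the arm or the gripper's body presses on something with over 40 N, if the wrist force passes 120 N, or if a joint passes its speed limit or range.

## Working session

There is one attempt and no reset: what is moved stays moved. The work goes in short steps, Python scripts to look and compute and a tool call to move; the robot and the scene stay as the last step left them, time stands still between calls to the robot, and variables do not carry over. Pictures are saved under pics/ and viewed, about 8 in all and at most 12, crops included, and the job is handed in when it is done.

Besides the shell and the picture viewer there is one more tool, called as a command line: name --pt "numbers of a row" for each row, then --argument value for the rest. play_rows: Moves the arm, as the interface text tells. Shifts and turns lie within -1 to 1; 1 stands for 1000 mm of shift or 2 pi rad of turn. Its arguments: {"type":"object","properties":{"motion":{"type":"array","items":{"type":"array","items":{"type":"number"}}},"squeeze":{"type":"number"}},"required":["motion"]}

```bash
mkdir -p pics
python3 - <<'E'
from workcell import *
import cv2
s=read_state();print(s)
for n in("top","scene"):
    i=camera_info(n);print(n,i)
    cv2.imwrite(f"pics/{n}0.png",cv2.cvtColor(read_camera(n),cv2.COLOR_RGB2BGR))
E
```

```text
{'time': 0.0, 'q': array([ 1.19610004e+00,  2.64748260e-01,  1.60531250e+00,  3.63734428e-05,
        1.27368510e+00, -3.68756790e-02]), 'joint_vel': array([ 0.00055138, -0.00184825,  0.00041675,  0.00013348, -0.00082743,
       -0.00115166]), 'joint_torque': array([-4.17261137e-03, -5.15127218e+01, -3.67300200e+01, -4.85661876e-04,
        1.32826509e-02,  3.29049624e-05]), 'tool_pos': array([0.22343724, 0.63621152, 0.22999851]), 'tcp_rot': array([-0.52806424, -3.0964114 ,  0.00329923]), 'wrist_force': array([ 0.2854249 , -0.18446474, -0.11017643]), 'torque': array([ 0.03993236,  0.02068311, -0.0005488 ]), 'width': 0.9966924605720734}
top {'intrinsics': array([[502.79521347,   0.        , 317.2243521 ],
       [  0.        , 502.79521347, 234.15094916],
       [  0.        ,   0.        ,   1.        ]]), 'dist_coeffs': array([-0.04287627,  0.        ,  0.        ,  0.        ,  0.        ]), 'pose': array([[-1.41569917e-02, -9.96968419e-01,  7.65085052e-02,
         4.80765072e-01],
       [-9.99873917e-01,  1.46655082e-02,  6.08875854e-03,
         4.42919700e-04],
       [-7.19233609e-03, -7.64126602e-02, -9.97050338e-01,
         1.38608550e+00],
       [ 0.00000000e+00,  0.00000000e+00,  0.00000000e+00,
         1.00000000e+00]])}
scene {'intrinsics': array([[484.42159764,   0.        , 313.94181121],
       [  0.        , 484.42159764, 239.2097525 ],
       [  0.        ,   0.        ,   1.        ]]), 'dist_coeffs': array([0.01955043, 0.        , 0.        , 0.        , 0.        ]), 'pose': array([[ 0.3089691 ,  0.5776228 , -0.75557262,  1.76250079],
       [ 0.95107036, -0.1891574 ,  0.24430442, -0.37141171],
       [-0.00180635, -0.79408525, -0.60780372,  1.02703224],
       [ 0.        ,  0.        ,  0.        ,  1.        ]])}
```

View pics/top0.png

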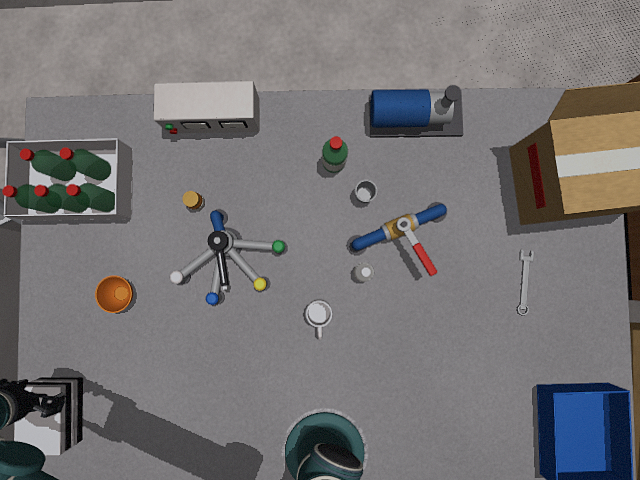

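View pics/scene0.png

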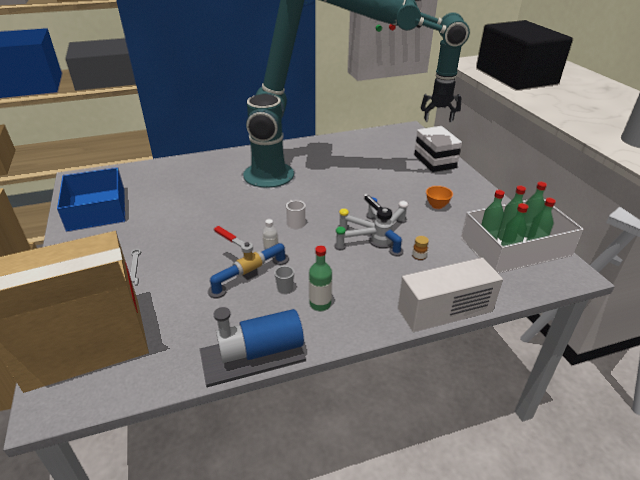

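Top view: diverter hub is at (219,240), with the green cap at (279,247), yellow (260,284), blue (212,298) and white (177,277). The pointer points down to about (225,290). The supply valve is at (404,225), its red lever ends at about (434,273), and its pipe runs (355,244)–(441,211).

```bash
cat > h.py <<'E'
import numpy as np, cv2
from workcell import *
def ray(n,px,z,info=None):
    i=info or camera_info(n); K,D,T=i["intrinsics"],i["dist_coeffs"],i["pose"]
    u=cv2.undistortPoints(np.float64(px).reshape(-1,1,2),K,D).reshape(-1,2)
    d=np.c_[u,np.ones(len(u))]@T[:3,:3].T; o=T[:3,3]
    return (o+d*((z-o[2])/d[:,2])[:,None])[:,:2]
def mask(im,lo,hi,box):
    h=cv2.cvtColor(im,cv2.COLOR_RGB2HSV); m=cv2.inRange(h,lo,hi); k=np.zeros_like(m)
    x0,y0,x1,y1=box; k[y0:y1,x0:x1]=m[y0:y1,x0:x1]; return k
def cen(m):
    n,l,s,c=cv2.connectedComponentsWithStats(m); return c[1+np.argmax(s[1:,4])]
def lever(im):
    m=mask(im,(0,150,90),(8,255,255),(380,150,500,320))
    n,l,s,c=cv2.connectedComponentsWithStats(m); k=1+np.argmax(s[1:,4])
    p=np.argwhere(l==k)[:,::-1].astype(float); return ray("top",p,.121)
def line(p):
    c=p.mean(0); d=np.linalg.svd(p-c)[2][0]; t=(p-c)@d; return c,d,t.min(),t.max()
E
python3 - <<'E'
from h import *
im=cv2.cvtColor(cv2.imread("pics/top0.png"),cv2.COLOR_BGR2RGB)
caps={}
for n,lo,hi,b in [("green",(55,100,60),(85,255,255),(265,230,295,262)),("yellow",(22,120,90),(34,255,255),(245,270,275,296)),("blue",(100,120,60),(125,255,255),(200,285,225,310)),("white",(0,0,170),(179,40,255),(165,265,190,290))]:
    caps[n]=ray("top",cen(mask(im,lo,hi,b)),.077)[0]; print(n,caps[n])
# circle of radius .15 through caps
from scipy.optimize import least_squares
P=np.array(list(caps.values()))
f=least_squares(lambda v:np.linalg.norm(P-v,axis=1)-.15,[.47,.2]);c=f.x
a=np.arctan2(*(P-c).T[::-1]);print("axis",c,f.fun,"angles",a)
p=lever(im);lc,d,t0,t1=line(p);print("lever",lc,d,lc+d*t0,lc+d*t1,np.arctan2(d[1],d[0]))
print("pipe ends",ray("top",[[355,244],[441,211]],.06),"body",ray("top",[[404,225]],.115))
print("bottle",ray("top",[[363,272]],.11),"mirin cap",ray("top",[[335,142]],.2),"mug",ray("top",[[318,314]],.08),"jar",ray("top",[[193,200]],.07),"cup",ray("top",[[365,189]],.07))
x=np.hstack([cv2.resize(im[190:315,160:300],None,fx=2.8,fy=2.8,interpolation=3),cv2.resize(im[190:315,330:470],None,fx=2.8,fy=2.8,interpolation=3)])
cv2.imwrite("pics/c1.png",x[:,:,::-1])
E
```

```text
green [0.55170374 0.11132447]
yellow [0.45434939 0.15996191]
blue [0.41879797 0.28518105]
white [0.47527518 0.37886003]
axis [0.56656252 0.26011485] [-0.00046953  0.00040744 -0.00012446 -0.00022085] angles [-1.67033016 -2.41292315  2.97355624  2.22620034]
lever [ 0.51157952 -0.26104463] [-0.86277785 -0.50558321] [ 0.5486461  -0.23932381] [ 0.47388955 -0.28313075] -2.611534849783849
pipe ends [[ 0.55497463 -0.09082876]
 [ 0.6393725  -0.32118612]] body [[ 0.59836243 -0.2124461 ]]
bottle [[ 0.48092378 -0.10624122]] mirin cap [[ 0.79318887 -0.03816372]] mug [[0.37462532 0.00934183]] jar [[0.6774005  0.33652505]] cup [[ 0.69959619 -0.11950433]]
```

View pics/c1.png

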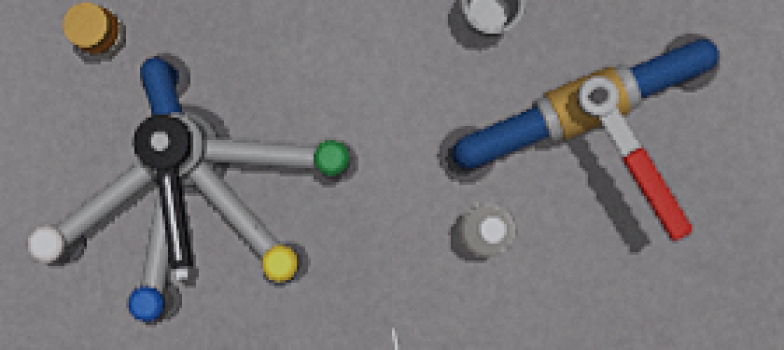

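```bash
cat >> h.py <<'E'
def path(ax,ths,r,gap):
    for t in ths:
        u=np.array([np.cos(t),np.sin(t)]);n=np.array([-u[1],u[0]])
        h=.011*abs(n[0])+.0145*abs(n[1])
        print(round(t,2),(ax+r*u-(gap+h)*n).round(4))
E
python3 - <<'E'
from h import *
ax=np.array([.5666,.2601]);tip=ray("top",[[225.4,286]],.121)[0];v=tip-ax
print(tip,np.hypot(*v),np.arctan2(v[1],v[0]))
path(ax,[-3.0,-2.8,-2.6,-2.4,-2.2,-2.0,-1.85,-1.75,-1.67],.095,.009)
print("lever");path(np.array([.600,-.210]),[-2.61,-2.4,-2.2,-2.0,-1.8,-1.6,-1.4,-1.3,-1.22],.112,.011)
E
```

```text
[0.4506324  0.24063963] 0.11758907027205508 -2.9753330065536367
-3.0 [0.469  0.2714]
-2.8 [0.4683 0.2531]
-2.6 [0.4712 0.2343]
-2.4 [0.4782 0.2159]
-2.2 [0.4893 0.1988]
-2.0 [0.5043 0.1841]
-1.85 [0.5178 0.1753]
-1.75 [0.5276 0.1706]
-1.67 [0.5359 0.1677]
lever
-2.61 [ 0.4887 -0.2417]
-2.4 [ 0.4977 -0.2642]
-2.2 [ 0.5111 -0.2838]
-2.0 [ 0.5288 -0.3006]
-1.8 [ 0.5502 -0.3134]
-1.6 [ 0.5743 -0.3213]
-1.4 [ 0.5951 -0.3245]
-1.3 [ 0.6054 -0.3247]
-1.22 [ 0.6138 -0.3242]
```

play_rows --pt "0 0 0 -0.0268 0" --pt "0 0 0 -0.0268 0" --pt "-0.05 0 0 0 0" --pt "-0.05 0 0 0 0" --pt "-0.05 0 0 0 0" --squeeze 20

```text
time: 0.72
tool_pos: [0.3747, 0.6365, 0.2306]
tcp_rot: [-0.001, -3.141, 0.001]
wrist_force: [-0.2, 0.8, 0.6]
width: -0.003
```

play_rows --pt "-0.018 -0.055 0 0 0" --pt "-0.018 -0.055 0 0 0" --pt "-0.018 -0.055 0 0 0" --pt "-0.018 -0.055 0 0 0" --pt "-0.018 -0.055 0 0 0"

```text
time: 1.35
tool_pos: [0.4635, 0.3596, 0.2307]
tcp_rot: [-0.001, -3.141, 0.001]
wrist_force: [0.9, 0.4, 0.3]
width: 0.004
```

play_rows --pt "0 -0.053 0 0 0" --pt "0 0 0.045 0 0" --pt "0 0 0.045 0 0" --pt "0 0 0.046 0 0" --pt "0 0 0 0 0"

```text
time: 1.98
tool_pos: [0.4595, 0.3061, 0.0907]
tcp_rot: [-0.002, -3.133, 0.008]
wrist_force: [-1.6, 0.2, -0.5]
width: 0.002
```

play_rows --pt "-0.004 -0.015 0 0 0" --pt "0 -0.015 0 0 0" --pt "0 -0.012 0 0 0" --pt "0 -0.011 0 0 0" --pt "0 0 0 0 0"

```text
time: 2.6
tool_pos: [0.4674, 0.2545, 0.0958]
tcp_rot: [0.003, 3.141, -0.0]
wrist_force: [-0.2, -0.0, -0.0]
width: 0.005
```

Run:
```python
from h import *
print(read_state()["tool_pos"],read_state()["wrist_force"])
a=read_camera("top");b=read_camera("scene")
x=np.hstack([cv2.resize(a[190:315,160:300],(448,400),interpolation=3),cv2.resize(b[150:270,320:420],(333,400),interpolation=3)])
cv2.imwrite("pics/c2.png",x[:,:,::-1])
```

```text
[0.46735515 0.25454457 0.09578804] [-0.15975038 -0.02821141 -0.0073577 ]
```

View pics/c2.png

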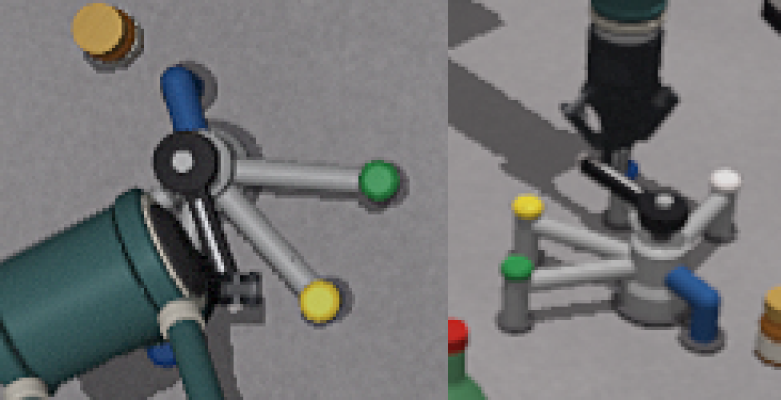

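The pointer has turned to about −2.8 rad (world) and is following the fingertip. I'll continue along the arc.

play_rows --pt "-0.002 -0.01 0.004 0 0" --pt "-0.002 -0.01 0 0 0" --pt "-0.003 -0.009 0 0 0" --pt "-0.004 -0.009 0 0 0" --pt "-0.005 -0.009 0 0 0"

```text
time: 3.32
tool_pos: [0.4834, 0.2079, 0.0912]
tcp_rot: [-0.002, -3.141, 0.0]
wrist_force: [-0.2, 3.3, 0.3]
width: -0.002
```

play_rows --pt "-0.006 -0.008 0 0 0" --pt "-0.007 -0.008 0 0 0" --pt "-0.008 -0.007 0 0 0" --pt "-0.007 -0.005 0 0 0" --pt "-0.007 -0.004 0 0 0"

```text
time: 3.95
tool_pos: [0.5184, 0.1761, 0.0911]
tcp_rot: [-0.002, -3.141, 0.0]
wrist_force: [-2.5, 2.9, -0.4]
width: -0.002
```

play_rows --pt "-0.005 -0.003 0 0 0" --pt "0 0 0 0 0"

```text
time: 4.2
tool_pos: [0.5238, 0.173, 0.0912]
tcp_rot: [0.002, 3.141, -0.001]
wrist_force: [-0.1, 0.4, -0.0]
width: -0.002
```

Run:
```python
from h import *
print(read_state()["tool_pos"],read_state()["wrist_force"])
a=read_camera("top");b=read_camera("scene")
cv2.imwrite("pics/t3.png",a[:,:,::-1])
x=np.hstack([cv2.resize(a[200:300,190:290],(400,400),interpolation=3),cv2.resize(b[150:250,320:420],(400,400),interpolation=3)])
cv2.imwrite("pics/c3.png",x[:,:,::-1])
```

```text
[0.52382665 0.17298888 0.09121317] [-0.08133283  0.41064988 -0.04653087]
```

View pics/c3.png

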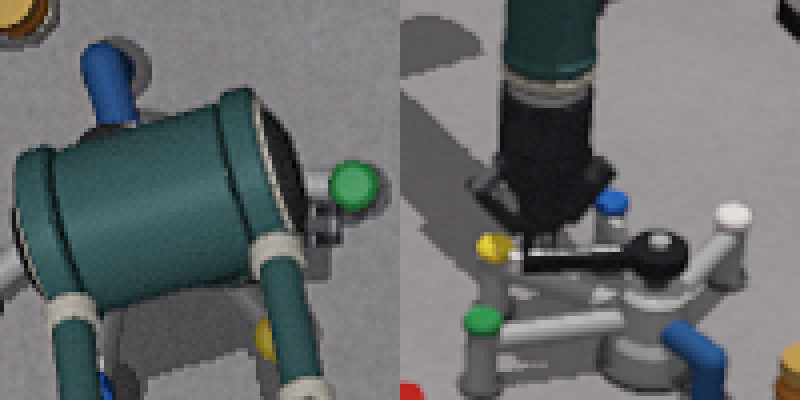

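Run:
```python
from h import *
ax=np.array([.5666,.2601])
for p,z in [((348.5,215),.113),((349,217),.113)]:
    t=ray("scene",[p],z)[0]-ax;print(t,np.hypot(*t),np.arctan2(t[1],t[0]))
print("green chk",ray("scene",[(320+82/4,150+318/4)],.077), "yellow",ray("scene",[(320+93/4,150+247/4)],.077))
```

```text
[-0.03041277 -0.11422765] 0.1182069884715793 -1.8310068486956204
[-0.01905241 -0.11687453] 0.11841726733117165 -1.7323908352592405
green chk [[0.55854667 0.11040977]] yellow [[0.46359007 0.15610282]]
```

play_rows --pt "-0.006 -0.003 0 0 0" --pt "-0.004 -0.002 0 0 0" --pt "0 0 0 0 0" --pt "0.03 0 0 0 0" --pt "0.03 0 0 0 0"

```text
time: 4.92
tool_pos: [0.4734, 0.1683, 0.0915]
tcp_rot: [0.002, 3.14, -0.001]
wrist_force: [-0.9, 0.9, 0.0]
width: 0.0
```

play_rows --pt "0.03 0 -0.03 0 0" --pt "0 -0.03 -0.05 0 0" --pt "0 -0.05 -0.05 0 0" --pt "0 -0.055 0 0 0" --pt "0 -0.055 0 0 0"

```text
time: 5.55
tool_pos: [0.444, -0.0175, 0.2173]
tcp_rot: [0.0, 3.137, -0.002]
wrist_force: [0.9, -0.5, 0.2]
width: -0.002
```

Run:
```python
from h import *
print(read_state()["tool_pos"],read_state()["wrist_force"])
a=read_camera("top");cv2.imwrite("pics/t4.png",a[:,:,::-1])
ax=np.array([.5666,.2601])
# dark bar pixels
h=cv2.cvtColor(a,cv2.COLOR_RGB2HSV);m=cv2.inRange(h,(0,0,0),(179,255,45))
q=np.argwhere(m[215:275,200:300])[:,::-1]+[200,215];w=ray("top",q,.121);r=np.hypot(*(w-ax).T)
s=(r<.12)&(r>.04);d=w[s].mean(0)-ax;print(s.sum(),d,np.arctan2(d[1],d[0]))
cv2.imwrite("pics/c4.png",cv2.resize(a[200:300,180:300],(720,600),interpolation=3)[:,:,::-1])
```

```text
[ 0.44397401 -0.01747181  0.21725188] [ 0.92478975 -0.50568395  0.19774194]
127 [-0.01183415 -0.06948464] -1.7394907703355482
```

View pics/c4.png

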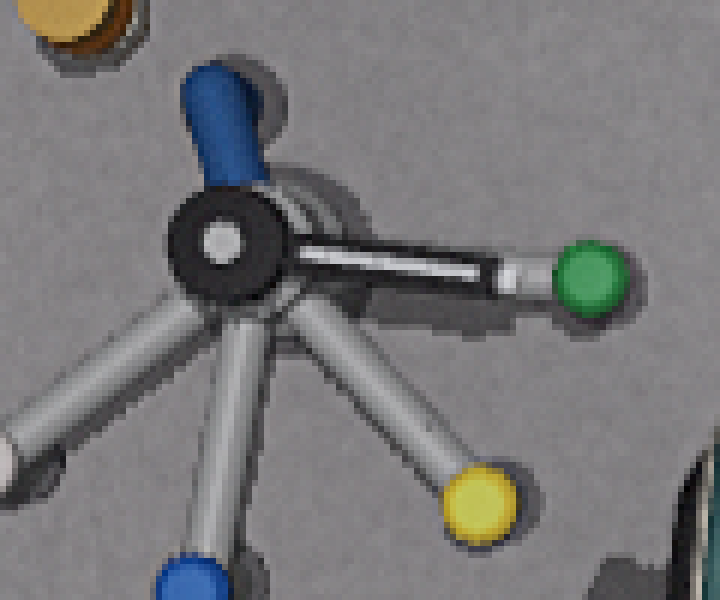

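Run:
```python
from h import *
w=ray("top",np.array([[302,252],[478,272],[508,276.5]])/6+[180,200]-[.42,.42],.121)
for a,b in((0,1),(0,2)):
    d=w[b]-w[a];print(np.arctan2(d[1],d[0]))
d=w[2]-[.5666,.2601];print(w,np.arctan2(d[1],d[0]),np.hypot(*d))
a=cv2.imread("pics/t4.png")[:,:,::-1].copy();h=cv2.cvtColor(a,cv2.COLOR_RGB2HSV)
m=cv2.inRange(h,(0,0,170),(179,40,255));q=np.argwhere(m[236:254,226:262])[:,::-1]+[226,236]
c,dd,t0,t1=line(ray("top",q,.121));print("line",len(q),c,np.arctan2(dd[1],dd[0]))
```

```text
-1.6980157989863145
-1.703231951274827
[[0.5622592  0.22906518]
 [0.55276243 0.15481962]
 [0.5506868  0.14219535]] -1.7049523404222133 0.11897367921791815
line 44 [0.55437464 0.19828418] -1.51956484540955
```

The pointer is at about −1.70 rad against the green outlet at −1.67, so it's aligned to within about 2° and over the outlet pipe. Next is the lever.

play_rows --pt "-0.0075 -0.049 0 0 0" --pt "-0.0075 -0.049 0 0 0" --pt "-0.0075 -0.049 0 0 0" --pt "-0.0075 -0.049 0 0 0" --pt "0 0 0 0 0"

```text
time: 6.22
tool_pos: [0.4733, -0.2149, 0.2157]
tcp_rot: [0.008, 3.141, -0.003]
wrist_force: [0.3, 0.7, 0.2]
width: -0.005
```

play_rows --pt "0 0 0.044 0 0" --pt "0 0 0.044 0 0" --pt "0 0 0.042 0 0" --pt "0 0 0 0 0"

```text
time: 6.72
tool_pos: [0.4695, -0.209, 0.082]
tcp_rot: [-0.0, -3.134, -0.006]
wrist_force: [-0.2, 0.5, 0.7]
width: -0.0
```

play_rows --pt "-0.008 -0.012 -0.003 0 0" --pt "-0.007 -0.013 0 0 0" --pt "-0.005 -0.012 0 0 0" --pt "-0.005 -0.011 0 0 0" --pt "0 0 0 0 0"

```text
time: 7.35
tool_pos: [0.4983, -0.261, 0.0887]
tcp_rot: [0.003, 3.141, -0.002]
wrist_force: [0.4, 0.3, -0.2]
width: 0.002
```

play_rows --pt "-0.006 -0.01 0 0 0" --pt "-0.007 -0.01 0 0 0" --pt "-0.009 -0.009 0 0 0" --pt "-0.009 -0.008 0 0 0" --pt "0 0 0 0 0"

```text
time: 7.98
tool_pos: [0.5299, -0.298, 0.0886]
tcp_rot: [0.002, 3.141, -0.002]
wrist_force: [-0.8, 0.4, -0.3]
width: -0.005
```

play_rows --pt "-0.01 -0.008 0 0 0" --pt "-0.011 -0.007 0 0 0" --pt "-0.012 -0.005 0 0 0" --pt "-0.011 -0.004 0 0 0" --pt "0 0 0 0 0"

```text
time: 8.6
tool_pos: [0.5744, -0.3217, 0.0888]
tcp_rot: [0.001, 3.14, -0.003]
wrist_force: [0.2, -0.5, 0.3]
width: 0.002
```

play_rows --pt "-0.01 -0.002 0 0 0" --pt "-0.01 -0.001 0 0 0" --pt "-0.007 0 0 0 0" --pt "-0.004 0 0 0 0" --pt "0 0 0 0 0"

```text
time: 9.22
tool_pos: [0.6045, -0.324, 0.0886]
tcp_rot: [0.001, 3.14, -0.001]
wrist_force: [-1.4, -0.1, 0.3]
width: 0.003
```

Run:
```python
from h import *
print(read_state()["tool_pos"],read_state()["wrist_force"])
a=read_camera("top");cv2.imwrite("pics/t5.png",a[:,:,::-1]);b=read_camera("scene")
x=np.hstack([cv2.resize(a[180:280,380:480],(400,400),interpolation=3),cv2.resize(b[200:300,200:300],(400,400),interpolation=3)])
cv2.imwrite("pics/c5.png",x[:,:,::-1])
p=lever(a);c,d,t0,t1=line(p);print(len(p),c,np.arctan2(d[1],d[0]))
```

```text
[ 0.60451993 -0.32395706  0.08855486] [-1.38342378 -0.10335836  0.34519841]
73 [ 0.62260521 -0.2897118 ] -1.2131758707193958
```

View pics/c5.png

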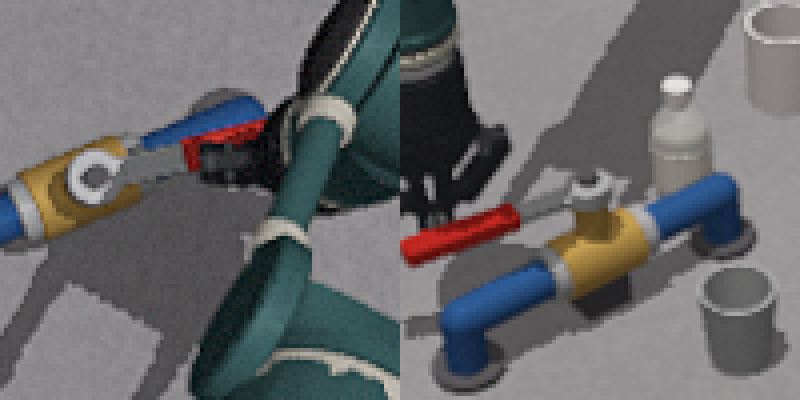

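The lever is near its end but not yet along the pipe. I'll press on gently until the stop shows up in the wrist force.

play_rows --pt "-0.004 0 0 0 0" --pt "-0.004 0 0 0 0" --pt "0 0 0 0 0"

```text
time: 9.7
tool_pos: [0.6121, -0.3237, 0.0885]
tcp_rot: [0.001, 3.141, -0.0]
wrist_force: [-2.1, 0.5, 0.3]
width: 0.001
```

play_rows --pt "-0.003 0 0 0 0" --pt "-0.001 0 0 0 0" --pt "0 0 0 0 0"

```text
time: 10.07
tool_pos: [0.6157, -0.3237, 0.0883]
tcp_rot: [-0.002, -3.141, -0.0]
wrist_force: [-1.7, 0.2, 0.1]
width: -0.002
```

Still no stop, so I'll keep going in small steps.

play_rows --pt "-0.002 0 0 0 0" --pt "-0.002 0 0 0 0" --pt "0 0 0 0 0"

```text
time: 10.45
tool_pos: [0.62, -0.3238, 0.0884]
tcp_rot: [0.001, 3.141, -0.0]
wrist_force: [-2.0, 1.5, -0.5]
width: -0.003
```

play_rows --pt "-0.002 0 0 0 0" --pt "-0.001 0 0 0 0" --pt "0 0 0 0 0"

```text
time: 10.82
tool_pos: [0.6224, -0.3237, 0.0884]
tcp_rot: [-0.001, -3.141, -0.0]
wrist_force: [-5.7, 0.9, 0.5]
width: 0.002
```

play_rows --pt "-0.001 0 0 0 0" --pt "-0.001 0 0 0 0" --pt "0 0 0 0 0"

```text
time: 11.2
tool_pos: [0.6226, -0.3237, 0.0883]
tcp_rot: [-0.001, -3.137, -0.001]
wrist_force: [-9.4, 0.7, 3.7]
width: -0.001
```

The tool no longer advances and the force has risen to 9 N, so the lever is at its stop. I'll back off, lift and check.

play_rows --pt "0.02 0 0 0 0" --pt "0.04 0 0 0 0" --pt "0.05 0 0 0 0" --pt "0.04 0 -0.04 0 0" --pt "0.04 0 -0.05 0 0"

```text
time: 11.82
tool_pos: [0.4349, -0.3236, 0.1777]
tcp_rot: [0.002, 3.141, -0.0]
wrist_force: [0.9, -1.5, 0.1]
width: -0.002
```

play_rows --pt "0 0 -0.05 0 0" --pt "0.02 0 0 0 0" --pt "0 0 0 0 0" --pt "0 0 0 0 0"

```text
time: 12.32
tool_pos: [0.4156, -0.3231, 0.2258]
tcp_rot: [-0.002, -3.141, -0.002]
wrist_force: [-0.8, -0.3, -0.1]
width: -0.003
```

Run:
```python
from h import *
print(read_state()["tool_pos"],read_state()["wrist_force"])
a=read_camera("top");cv2.imwrite("pics/t6.png",a[:,:,::-1])
p=lever(a);c,d,t0,t1=line(p);print(len(p),c,np.arctan2(d[1],d[0]))
cv2.imwrite("pics/c6.png",cv2.resize(a[120:340,160:480],(800,550),interpolation=3)[:,:,::-1])
```

```text
[ 0.41556932 -0.32309765  0.22582399] [-0.80266443 -0.33414651 -0.09854745]
259 [ 0.63838233 -0.3052843 ] -1.187690640704906
```

View pics/c6.png

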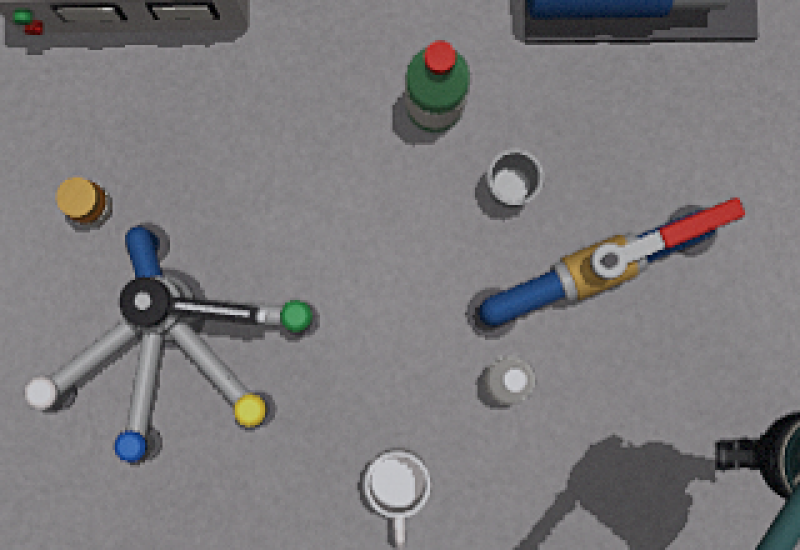

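The final view shows the red lever lying along the pipe, the pointer at the green cap, the bystanders where they were, and the gripper clear of everything.

```bash
python3 -c "
from workcell import *
print(finish_job())"
```

```text
the job is handed in; nothing more can be done
None
```

The rinse line is set up and handed in: the diverter pointer is on the green outlet and the supply lever is fully open. I turned the pointer first, with the supply still shut. Both were pushed from the side with the closed fingertips, and nothing was gripped. Robot time was about 12.5 s of the 58 s allowed.

- **Pointer:** about −1.70 rad in the world frame, against −1.67 for the green outlet. That leaves it about 2° short, and I did not nudge it further. Two rough automatic colour fits gave −1.74 and −1.52. I set both aside because shadow and outlet pixels were mixed in, and used picked points along the white line and tip, which agreed within 0.01 rad.
- **Lever:** pushed until it stopped moving while the force rose to about 9 N, so it is at its stop. The image puts it at −1.19 rad against a pipe direction of about −1.22 rad, picked by hand.
- **Surroundings:** in the last picture the jar, sample bottle, cup, mug and green bottle stand where they were. The tub and wrench were outside that crop, but the arm never went low near either of them. The gripper ended clear of everything.

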